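# Fit the slicing plate into the kitchen slicer

### The job

Fit the thin steel slicing plate into the slicer: slide it flat over the chopping board until 3 to 4 cm of its tab hang out past the board's front edge, pick it up there, and slide it, tab last, into the slicer's grooves until it is fully home against the stop, then let go. Go gently: never put more than 40 N on the board or the slicer, and do not drop the plate onto the worktop. Leave the half onion, bowl, jar and bottle where they stand.

Things in the scene. Friction and masses are not known exactly. Their poses are not given: they have to be found in the camera images.
- plate: flat steel slicing plate, 120 x 60 x 2 mm (x, y, z), 0.08 to 0.13 kg. Origin at the centre of its underside. Its -x third (40 mm) is the plain tab with a dark round spot; the rest, with rows of dark slots, goes into the slicer first. It starts flat on the board, tab end 20 to 60 mm behind the front edge, up to 0.2 rad askew. A fingertip pressing on it with 5 to 10 N drags it along; a lighter touch slips
- tab_end (a point): middle of the plate's tab end edge on its top face, 60 mm to -x of the plate's origin
- board: wooden chopping board 220 x 280 x 40 mm (x, y, z) on 8 mm rubber feet, fixed, does not slip. Origin under its centre at the foot soles as new: the flat top is 48 mm above the origin, the front edge (towards the robot) lies 110 mm to -x of it, square to its x axis. The feet are worn, so the top stands only 42 to 48 mm above the worktop
- slicer: white kitchen slicer (mandoline) on a clear catch box, fixed. Origin midway along the plate's grooves, on its middle plane, at the feet as new (feet are worn: all may stand up to 4 mm lower). The plate goes in along +x, nose first, flat on two ledges; home, its origin is 20 mm to -x of this one and the 40 mm tab stays outside, with free space around and under it. Frame to x = +215 mm, 86 mm wide
- onion: half an onion lying cut face down on the board's rear part, 72 mm across, 35 mm high; origin at the centre of its underside. Bystander
- bowl: white bowl on the worktop, 110 mm across, 50 mm high; origin at the centre of its underside. Bystander
- jar: small glass spice jar with screw cap, 60 mm across, 85 mm high; origin at the centre of its underside. Bystander
- sauce: green glass bottle, 64 mm across, 200 mm high; origin at the centre of its underside. Bystander
- mouth (a point): middle of the slicer's mouth at ledge height, 40 mm to -x and 66 mm up from its origin; x points into the grooves. The ledges carry the plate's long sides from here to the stop bar at x = +80. Walls leave 63 mm for the 60 mm plate; lips 4.5 mm over the ledges (top 8 mm) begin at x = +14, so the first 14 mm of ledge lies open from above, between cheeks flaring to about 75 mm apart

How it is judged:
On the way, in this order (a step that is already met when the one before it is completed fails the run):
1. the plate lies flat on the board with its tab end at least 25 mm out past the board's front edge (x of tab_end in the frame of board below -0.135 m and z of plate in the frame of board below 0.052 m and angle between plate's own z axis and vertical below 0.06 rad and contact force between plate and board above 0.2 N), for 0.2 s.
2. the plate is off the board, held in the fingers (contact force between plate and the fingers above 1 N and z of plate in the frame of board above 0.056 m and contact force between plate and board below 0.01 N), for 0.2 s.
At the end, for the whole second after the job is handed in: the plate rests in the slicer's grooves, under the lips, its nose within 3 mm of the stop, tab outside the mouth, centred within 4 mm, straight and flat within 0.06 rad, at rest and released (x of plate in the frame of slicer between -0.023 and -0.017 m and y of plate in the frame of slicer between -0.004 and 0.004 m and z of plate in the frame of slicer between 0.063 and 0.07 m and angle between the x axis of plate and the x axis of slicer, either way round below 0.06 rad and angle between plate's own z axis and vertical below 0.06 rad and x of tab_end in the frame of slicer below -0.07 m and linear speed of plate below 0.01 m/s); the robot touches nothing.
It fails at once if more than 45 N on the chopping board (contact force between board and anything else above 45 N).
It fails at once if more than 45 N on the slicer (contact force between slicer and anything else above 45 N).
It fails at once if the plate is dropped onto the worktop (height (world z) of plate below 0.025 m).
It fails at once if the half onion, bowl, jar or bottle is moved more than 15 mm (distance of any of onion, bowl, jar, sauce from where it was at the start of the episode above 0.015 m).
It also fails if it takes over 64 s, if anything falls off the work surface, if the arm or the gripper's body presses on something with over 40 N, if the wrist force passes 120 N, or if a joint passes its speed limit or range.

### The arm

A 7-joint arm with a two-finger parallel gripper is mounted at the origin on the work surface. World frame = base frame: x ahead of the robot, y to its left, z up, the work surface at z = 0. Lengths are in m, angles in rad, forces in N, time in s.
With the tool pointing down it reaches from about 0.425 to 0.925 m from the base axis. Payload 6.8 kg.
Tool frame: the origin (TCP) lies at the very end of the fingers, on their centre line; the grasp point (between the pads) lies 19 mm behind it (r.tcp_to_grasp is the distance from the TCP to the grasp point, in m); z points along the fingers, y is the line along which they close (so a half turn about z gives the same grasp; the last joint's range is limited). The gripper opens to 85 mm and grips with 20 to 120 N. Pads are 22 mm wide; open, the fingers measure 114 mm over their backs; the gripper's body (76 mm by 85 mm) begins 54 mm behind the grasp point. The pads swing forward as they close: fully open they stand 13 mm farther back than shut.
Start: joints at [1.137, 0.477, 0.022, 1.555, -0.011, 1.109, -0.083], TCP at [0.216, -0.64, 0.231] pointing down, gripper open.
Joint ranges: [-2.96, 2.96], [-0.34, 2.1], [-1.41, 1.46], [0.24, 2.44], [-1.37, 4.51], [0.17, 1.92], [-2.96, 2.96]. Speed limits (rad/s): [2.39, 2.39, 3.14, 3.14, 3.14, 3.14, 3.14].

### API

Orientations are given as a rotation vector (axis times angle).
In Python, from bench import r gives the robot as it stands.
- The arm moves only by the tool step_arm, never from a script. Its argument "moves" is a list of rows, each a list of 7 numbers: the shift along the tool's x, y, z in mm, then the turn, a rotation vector about the tool's x, y, z in rad, then the finger opening in mm, from 0 to 85.4. A call has 1 to 8 rows; each row is the pose to reach, as a shift and turn from the pose commanded when the call began, along the tool's axes at that moment; what a row does not reach only later rows make up. A row lasts 1/10 s, in which the tool goes at most 50 mm and 8.59 degrees, less where a joint would pass 70% of its speed; a pose out of reach is approached as far as the arm can. A call with a gripper value outside its range is refused whole. The fingers move at their own pace and stop on an object; "grip_force" is the grip in N (left out, the last holds). Time passes only in rows, so rows that repeat a pose let the fingers close. It gives the time, the measured TCP pose, the force, the opening and the grip force at its end, in the units of the state.
- r.get_obs(): the state, without advancing time (a new reading comes with each control period).
- r.grab_frame(name): name is "scene" or "top"; returns a dict with "image" (420x560x3 uint8, red, green, blue), "depth" (420x560 float32, m along the optical axis (not along the pixel's ray), 0 where there is no reading), "mtx" (3x3 intrinsics, pixels), "k1" (the pictures are not rectified: a ray, as slopes to the right and down, at radius r is drawn at 1 + k1 r^2 times it, then the intrinsics apply), "rvec" (rotation vector, rad) and "tvec" (3), from world to camera coordinates, as OpenCV has them. Camera axes: x right, y down, z forward; pixel columns grow to the right and rows downward; lengths in m; the calibration is good to about 2 mm. A picture is of the moment at which its call begins.
- r.hand_in(): hands the job in; it is judged then, once.
The state is a dict: "clock": time; "joints": joint angles; "qvel": joint speeds; "tau": joint torques, N m; "tcp_pos": TCP position; "orientation": TCP orientation; "contact_force": force on the tool from outside, world axes, zero at the start; "moment": the same for the moment, N m; "grip_width": finger opening in m; "gripper_force": force on a finger pad.
Only numpy, scipy, OpenCV 4.12 (cv2) and the standard library are available. Lean on these libraries where they do the work, as an engineer would, in place of code of your own. Each camera call takes 0.05 s, during which the arm holds its last target. There are 200 camera calls.

## Working session

There is one attempt and no reset: what is moved stays moved. The work goes in short steps, Python scripts to look and compute and a tool call to move; the robot and the scene stay as the last step left them, time stands still between calls to the robot, and variables do not carry over. Pictures are saved under pics/ and viewed, at most 12 in all, crops included, and the job is handed in when it is done.

Besides the shell and the picture viewer there is one more tool, called as name([rows], argument=value, ...), one row to a line, values as JSON. step_arm: Moves the arm, as the interface text tells. Its arguments: {"type":"object","properties":{"moves":{"type":"array","items":{"type":"array","items":{"type":"number"}}},"grip_force":{"type":"number"}},"required":["moves"]}

```bash
mkdir -p pics
python3 - <<'E'
from bench import r
import cv2,numpy as np
o=r.get_obs();print({k:np.round(v,3) for k,v in o.items()})
for n in("top","scene"):
    f=r.grab_frame(n);cv2.imwrite(f"pics/{n}0.png",f["image"][:,:,::-1]);np.savez(f"{n}0.npz",**f)
    R=cv2.Rodrigues(np.array(f["rvec"]))[0];print(n,-R.T@np.array(f["tvec"]),R[2],f["mtx"],f["k1"])
E
```

```text
{'clock': np.float64(0.0), 'joints': array([ 1.137,  0.478,  0.022,  1.556, -0.012,  1.109, -0.083]), 'qvel': array([-0.002, -0.001,  0.001,  0.001, -0.001, -0.001,  0.001]), 'tau': array([-1.0000e-03, -5.9645e+01,  1.6070e+00, -2.8119e+01,  1.3000e-02,
        9.0000e-03, -0.0000e+00]), 'tcp_pos': array([ 0.216, -0.639,  0.23 ]), 'orientation': array([-3.098e+00, -5.090e-01,  1.000e-03]), 'contact_force': array([-0.357,  0.226,  0.341]), 'moment': array([-0.016, -0.051, -0.018]), 'gripper_force': np.float64(0.0), 'grip_width': np.float64(0.085)}
top [ 0.42902956 -0.01157022  1.58914602] [ 0.10602103 -0.00280515 -0.99435993] [[467.93814068   0.         282.03241175]
 [  0.         467.93814068 211.83716133]
 [  0.           0.           1.        ]] 0.001119304258087202
scene [ 1.43195743 -0.06664997  0.9943345 ] [-0.68401855  0.05329545 -0.7275151 ] [[389.20719261   0.         283.3498107 ]
 [  0.         389.20719261 205.19795469]
 [  0.           0.           1.        ]] -0.09495708509882819
```

View pics/top0.png

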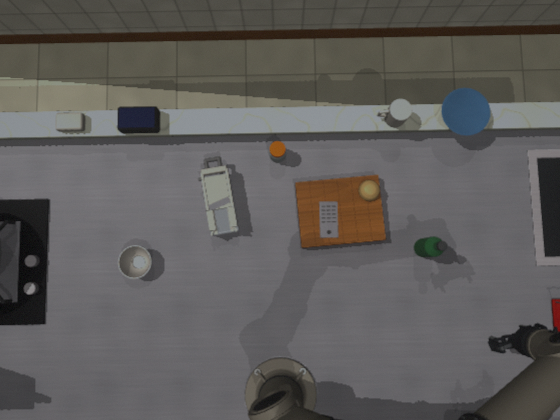

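View pics/scene0.png

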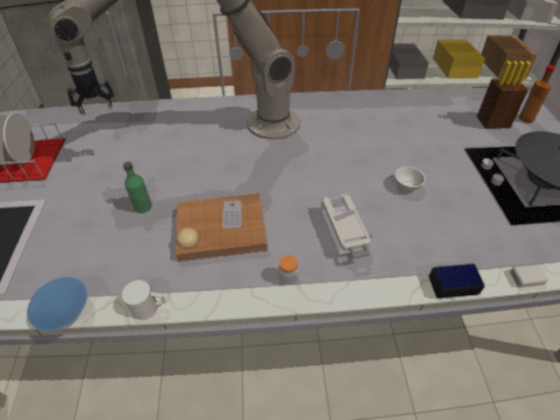

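The top view shows the board at about (340,212), with the plate on it at (329,219) and its tab (spot at 329,232) towards the robot. The slicer is at about (220,200), with its mouth probably at the lower end. The bottle is at (432,246), the bowl at (135,263) and the jar at (278,150).

```bash
cat > h.py <<'E'
import numpy as np,cv2
def cam(f):
    return cv2.Rodrigues(np.array(f["rvec"],float))[0],np.array(f["tvec"],float).ravel()
def rays(f,px):
    px=np.atleast_2d(np.array(px,float));K=f["mtx"];k=float(f["k1"])
    d=(px-[K[0,2],K[1,2]])/[K[0,0],K[1,1]];u=d.copy()
    for _ in range(20): u=d/(1+k*(u**2).sum(1,keepdims=True))
    R,t=cam(f);return -R.T@t,np.c_[u,np.ones(len(u))]@R
def onplane(f,px,z):
    c,d=rays(f,px);return c+d*((z-c[2])/d[:,2])[:,None]
def proj(f,P):
    R,t=cam(f);p=np.atleast_2d(P)@R.T+t;u=p[:,:2]/p[:,2:];u=u*(1+float(f["k1"])*(u**2).sum(1,keepdims=True))
    return u*[f["mtx"][0,0],f["mtx"][1,1]]+[f["mtx"][0,2],f["mtx"][1,2]]
def cloud(f):
    h,w=f["depth"].shape;v,u=np.mgrid[:h,:w];c,d=rays(f,np.c_[u.ravel(),v.ravel()])
    return (c+d*f["depth"].ravel()[:,None]).reshape(h,w,3)
E
python3 - <<'E'
from h import *
t=np.load("top0.npz");s=np.load("scene0.npz")
a=t["image"][165:255,285:395,::-1];b=t["image"][150:245,190:250,::-1]
a=cv2.resize(a,None,fx=4,fy=4,interpolation=cv2.INTER_CUBIC);b=cv2.resize(b,None,fx=4,fy=4,interpolation=cv2.INTER_CUBIC)
a=cv2.copyMakeBorder(a,0,20,0,0,0);m=np.hstack([a,b]);cv2.imwrite("pics/tc.png",np.clip(m*1.5,0,255).astype(np.uint8));print(m.shape)
for n,f,rs in(("top",t,(165,255,285,395)),("scene",s,(190,265,165,275))):
    im=f["image"];hsv=cv2.cvtColor(im,cv2.COLOR_RGB2HSV);C=cloud(f)
    m=((hsv[...,0]<18)&(hsv[...,1]>110)).astype(np.uint8);M=np.zeros_like(m);M[rs[0]:rs[1],rs[2]:rs[3]]=m[rs[0]:rs[1],rs[2]:rs[3]]
    z=C[M>0];print(n,"board z pct",np.percentile(z[:,2],[10,30,50,70,90]))
    i=C[...,2];h,w=i.shape
    g=im[240:250,200:280] 
    print("worktop z",np.median(C[260:300,200:400,2]) if n=="top" else np.median(C[150:190,180:300,2]))
    M=cv2.morphologyEx(M,cv2.MORPH_CLOSE,np.ones((21,21)));c=max(cv2.findContours(M,0,2)[0],key=cv2.contourArea)
    q=cv2.approxPolyDP(c,6,True)[:,0];print(q.tolist());print(np.round(onplane(f,q,.046),3))
E
```

```text
(380, 680, 3)
top board z pct [0.03742064 0.04028483 0.04214097 0.04401901 0.04697203]
worktop z -0.0007957012518736706
[[377, 175], [296, 183], [302, 247], [384, 239]]
[[ 0.711 -0.336  0.046]
 [ 0.689 -0.065  0.046]
 [ 0.476 -0.079  0.046]
 [ 0.497 -0.35   0.046]]
scene board z pct [0.03829063 0.04266151 0.04388921 0.04505565 0.04666969]
worktop z 0.001834099063912742
[[258, 196], [179, 203], [179, 259], [265, 247]]
[[ 0.49  -0.08   0.046]
 [ 0.502 -0.349  0.046]
 [ 0.735 -0.325  0.046]
 [ 0.71  -0.067  0.046]]
```

View pics/tc.png

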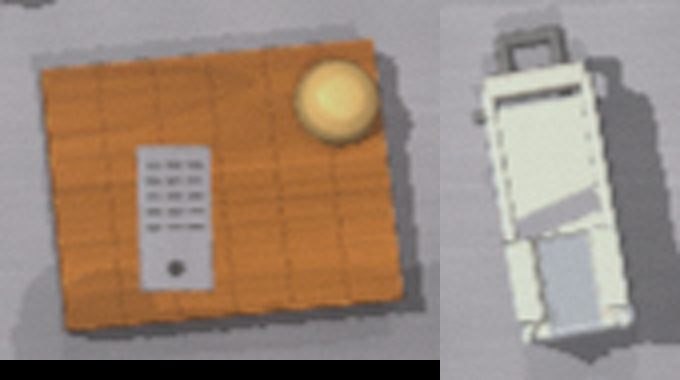

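```bash
cat > m.py <<'E'
from h import *
ZB=.0438
def fitline(p): 
    vx,vy,x,y=cv2.fitLine(p.astype(np.float32),cv2.DIST_HUBER,0,.01,.01).ravel();return np.array([vx,vy]),np.array([x,y])
def plate(f,box,z,sc=4,sat=70,val=95):
    r0,r1,c0,c1=box;im=cv2.resize(f["image"][r0:r1,c0:c1],None,fx=sc,fy=sc,interpolation=cv2.INTER_CUBIC)
    h=cv2.cvtColor(im,cv2.COLOR_RGB2HSV);m=((h[...,1]<sat)&(h[...,2]>val)).astype(np.uint8)
    m=cv2.morphologyEx(m,cv2.MORPH_CLOSE,np.ones((15,15)));cs=cv2.findContours(m,0,1)[0]
    c=max(cs,key=cv2.contourArea)[:,0]
    px=(c+.5)/sc-.5+[c0,r0];P=onplane(f,px,z)[:,:2].astype(np.float32)
    (cx,cy),(w,h2),a=cv2.minAreaRect(P*1000);b=cv2.boxPoints(((cx,cy),(w,h2),a))
    mo=cv2.moments(np.ascontiguousarray(P*1000));ce=np.array([mo["m10"],mo["m01"]])/mo["m00"]
    return P,(cx,cy,w,h2,a),ce,b
E
python3 - <<'E'
from m import *
t=np.load("top0.npz");s=np.load("scene0.npz")
for n,f,box in(("top",t,(198,240,312,346)),("scene",s,(198,230,218,247))):
    P,rc,ce,b=plate(f,box,ZB+.002);print(n,np.round(rc,2),ce,np.round(b,1).tolist())
    mu=cv2.PCACompute(P,None)[1][0];print("pca yaw",np.arctan2(mu[1],mu[0]))
    hsv=cv2.cvtColor(f["image"],cv2.COLOR_RGB2HSV)
    # board edges: sub-pixel, columnwise along the front edge in saturation
    S=cv2.GaussianBlur(((hsv[...,0]<20)*1.*hsv[...,1]),(0,0),.7)
    pts=[]
    rng=range(308,380) if n=="top" else range(184,254)
    for u in rng:
        if n=="top": col=S[228:262,u];r0=228
        else: col=S[188:210,u];r0=188
        k=np.argmax(np.abs(np.diff(col)));pts.append((u,r0+k+.5))
    P2=onplane(f,np.array(pts),ZB)[:,:2];d,p=fitline(P2);d=d*np.sign(d[1]);nrm=np.array([d[1],-d[0]])
    print("front edge yaw",np.arctan2(nrm[1],nrm[0]),p,"resid",np.std((P2-p)@nrm))
    print("plate center behind edge",(np.array(rc[:2])/1000-p)@nrm)
# slicer heights from both clouds
C=cloud(t);reg=C[155:240,195:245];hs=cv2.cvtColor(t["image"],cv2.COLOR_RGB2HSV)[155:240,195:245]
for v in range(150,242,4): print(v," ".join("%3d"%(1000*C[v,u,2]) for u in range(196,246,3)))
E
```

```text
top [ 566.35 -168.39   60.1   120.61   89.55] [ 566.76318502 -168.42534494] [[505.79998779296875, -198.0], [626.4000244140625, -198.89999389648438], [626.9000244140625, -138.8000030517578], [506.29998779296875, -137.89999389648438]]
pca yaw 0.00025134446
front edge yaw 0.073409155 [ 0.48252705 -0.1949816 ] resid 0.004113151070086578
plate center behind edge 0.0855438708429385
scene [ 568.42 -169.87   61.01  130.65   89.72] [ 567.52782737 -169.42541765] [[502.8999938964844, -200.10000610351562], [633.5999755859375, -200.6999969482422], [633.9000244140625, -139.6999969482422], [503.20001220703125, -139.0]]
pca yaw -0.0006461861
front edge yaw 0.07318111 [ 0.4845089 -0.2167819] resid 0.003949694305066874
plate center behind edge 0.08711188489849603
150  -2  -8   2  -1  -4  -8  -3   5   0   3  -1   0  -5  -1   2   0  -6
154  -2   1   0  -1   0  -2   0   0  -3  -6  -4   2  -7  -5  -6  -6   0
158  -6   1   2  -5  62  65  68  68  63   0   0  -3   0  -1  -2   0  -2
162  -7  -6  -1  62  63   3   0  -6  67  -5  -3  -2   9  -3   0  -1  -6
166   0   0   1  58  67  -2   0  75  67  66  69  -2  -4 
[... 612 characters left out ...]
  63  66  66  72  68  66  70  70  69   0   9  -2   1
206  -1   2   0  -2  67  71  70  71  72  61  71  71  71  26  -5   0   3
210   1   3   5   4  68  74  66   6   9   4   8  66  70  62   0  -4   4
214  -7  -4   0   0  70  71  59   1   8   5   3  76  68  74  -5  -4   2
218  -1 -10  -7   0  70  72  65   0   8   0   1  61  72  77   0   0   1
222   0  -2   1   2  -2  66  67   6   9   6   5   4  66  72  14 -10  -3
226  -5  -5   0  -2   1  74  66   1   6   6   4   2  68  65  37  -2  -5
230   5   3  -1  -2   0  65  61  61   5   1   8  51  60  46  21   1  -4
234   2   0   1   1  -3  64  41   3  -3   2  -2  -2  -2  -2   0   0  -6
238  -5   1   2  -5  -1  -1   0  -3  -4   2  -2  -3  -6  10   0  -3   6
```

```bash
cat > sl.py <<'E'
from m import *
def edges(f,rows,cols,z,horizontal=True):
    g=cv2.cvtColor(f["image"],cv2.COLOR_RGB2GRAY).astype(float)
    L=[];R=[]
    for v in rows:
        a,b=cols(v);x=np.arange(a,b);row=cv2.GaussianBlur(g,(0,0),.6)[v,a:b]
        thr=150 if False else (np.percentile(row,90)+np.percentile(row,15))/2
        on=np.where(row>thr)[0]
        i=on[0];j=on[-1]
        if i==0 or j==len(row)-1: continue
        L.append((a+i-(row[i]-thr)/(row[i]-row[i-1]),v));R.append((a+j+(row[j]-thr)/(row[j]-row[j+1]),v))
    return [onplane(f,np.array(q),z)[:,:2] for q in(L,R)]
E
python3 - <<'E'
from sl import *
for n in("top","scene"):
    f=np.load(n+"0.npz");im=f["image"];h=cv2.cvtColor(im,cv2.COLOR_RGB2HSV)
    if n=="top": L,R=edges(f,range(172,226),lambda v:(int(196+(v-172)*.12),int(236+(v-172)*.12)),.072)
    else: L,R=edges(f,range(204,236),lambda v:(int(316+(v-204)*.38),int(360+(v-204)*.38)),.072)
    print(n)
    out=[]
    for E in(L,R):
        d,p=fitline(E);d*=np.sign(d[0]);nn=np.array([-d[1],d[0]]);out.append((d,p));print("yaw",np.arctan2(d[1],d[0]),"p",p,"res",np.std((E-p)@nn))
    d=out[0][0]+out[1][0];d/=np.linalg.norm(d);nn=np.array([-d[1],d[0]])
    print("width",(out[0][1]-out[1][1])@nn, "centre offset n.p",(out[0][1]+out[1][1])@nn/2,"yaw",np.arctan2(d[1],d[0]))
    # end pixel mask
    m=((h[...,1]<60)&(h[...,2]>150)).astype(np.uint8);M=np.zeros_like(m)
    sl=(slice(150,245),slice(190,250)) if n=="top" else (slice(180,265),slice(310,380))
    M[sl]=m[sl];c=max(cv2.findContours(M,0,1)[0],key=cv2.contourArea)[:,0]
    P=onplane(f,c,.072)[:,:2];al=P@d;print("along range",al.min(),al.max(),"across",(P@nn).min(),(P@nn).max())
for n,b in(("top",(150,245,190,250)),("scene",(182,262,312,377))):
    f=np.load(n+"0.npz");g=cv2.resize(f["image"][b[0]:b[1],b[2]:b[3],::-1],None,fx=6,fy=6,interpolation=cv2.INTER_CUBIC)
    cv2.imwrite(f"pics/{n}s.png",g[:,:390])
a,b=cv2.imread("pics/tops.png"),cv2.imread("pics/scenes.png");H=max(len(a),len(b))
cv2.imwrite("pics/sl.png",np.hstack([cv2.copyMakeBorder(q,0,H-len(q),0,0,0) for q in(a,b)]))
E
```

```text
top
yaw 0.14724906 p [0.64956707 0.2404938 ] res 0.0012759673908960807
yaw 0.1493586 p [0.6324382 0.147427 ] res 0.0005807276786974778
width 0.089514256 centre offset n.p 0.09711626 yaw 0.14830384Traceback (most recent call last):
  File "<stdin>", line 15, in <module>
ValueError: max() iterable argument is empty
```

Run:
```python
from sl import *
for n in("top","scene"):
    f=np.load(n+"0.npz");im=f["image"]
    if n=="top":
        for v in(180,200,215): print(v,im[v,196:246,1].tolist())
        print("col",im[150:242,216,1].tolist())
        print("col214",im[222:242,207:240:3,1].T.tolist())
    if n=="scene":
        for v in(210,225,235): print(v,im[v,312:376,1].tolist())
        try:
            L,R=edges(f,range(206,234),lambda v:(int(316+(v-204)*.38),int(360+(v-204)*.38)),.072)
            for E in(L,R): d,p=fitline(E);print(np.arctan2(d[1],d[0]),p)
        except Exception as e: print(e)
for n,b in(("top",(150,245,190,250)),("scene",(182,262,312,377))):
    f=np.load(n+"0.npz");g=cv2.resize(f["image"][b[0]:b[1],b[2]:b[3],::-1],None,fx=6,fy=6,interpolation=cv2.INTER_CUBIC)
    cv2.imwrite(f"pics/{n}s.png",g[:,:390])
a,b=cv2.imread("pics/tops.png"),cv2.imread("pics/scenes.png");H=max(len(a),len(b))
cv2.imwrite("pics/sl.png",np.clip(1.5*np.hstack([cv2.copyMakeBorder(q,0,H-len(q),0,0,0) for q in(a,b)]),0,255).astype(np.uint8))
```

```text
180 [114, 112, 96, 77, 72, 105, 141, 135, 133, 147, 146, 146, 146, 147, 146, 145, 147, 146, 146, 146, 146, 147, 145, 146, 146, 146, 146, 145, 145, 146, 146, 147, 145, 115, 64, 67, 73, 73, 75, 73, 74, 76, 76, 74, 72, 74, 74, 81, 99, 111]
200 [110, 111, 113, 111, 112, 111, 111, 112, 131, 148, 143, 133, 136, 147, 145, 147, 147, 147, 147, 147, 147, 141, 132, 125, 114, 113, 112, 110, 110, 112, 109, 110, 111, 114, 136, 147, 116, 71, 74, 73, 78, 77, 74, 76, 74, 76, 76, 76, 76, 76]
215 [111, 110, 112, 111, 110, 109, 110, 110, 112, 111, 120, 139, 148, 148, 146, 146, 145, 123, 98, 115, 119, 120, 120, 120, 121, 121, 122, 121, 118, 121, 120, 125, 137, 146, 146, 147, 147, 145, 144, 118, 66, 70, 74, 73, 75, 74, 73, 73, 73, 73]
col [114, 112, 106, 103, 102, 104, 88, 79, 83, 72, 60, 85, 100, 104, 101, 102, 103, 133, 146, 145, 146, 132, 92, 71, 91, 132, 147, 146, 149, 148, 146, 146, 146, 147, 146, 147, 145, 146, 147, 146, 146, 147, 146, 146, 146, 147, 147, 146, 146, 147, 147, 129, 113, 109, 110, 109, 110, 109, 130, 108, 111, 120, 120, 118, 121, 119, 120, 122, 121, 116, 106, 107, 114, 109, 107, 103, 9
[... 1483 characters left out ...]
 101, 102, 104, 103, 102, 104, 103, 102, 103, 104, 103, 102, 110, 125, 126, 122, 117, 106, 123, 154, 170, 174, 174, 172, 173, 175, 175, 174, 173, 174, 173, 173, 175, 173, 173, 173, 175, 172, 175, 174, 175, 173, 173, 175, 170, 164, 163, 169, 161, 148, 142, 138, 140, 138, 138, 139, 137, 138, 136, 137, 139]
235 [139, 140, 139, 136, 130, 111, 103, 107, 107, 108, 106, 102, 103, 102, 105, 103, 103, 105, 105, 111, 125, 128, 126, 119, 106, 109, 142, 167, 174, 175, 173, 175, 175, 174, 175, 174, 174, 173, 174, 174, 174, 174, 174, 174, 173, 174, 173, 172, 172, 171, 168, 163, 159, 152, 160, 166, 154, 132, 117, 123, 132, 137, 139, 140]
0.16374876 [0.63725317 0.14693438]
0.13694748 [0.6409758  0.24269354]
```

View pics/sl.png

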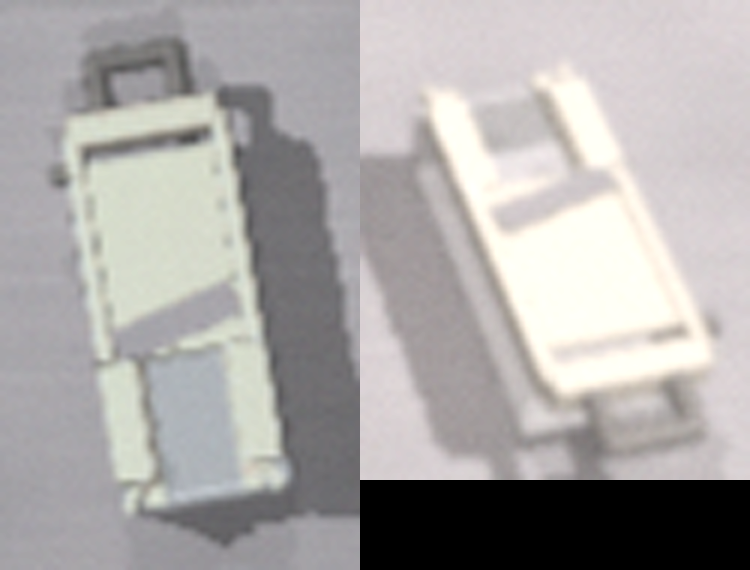

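Run:
```python
from sl import *
f=np.load("top0.npz");g=cv2.cvtColor(f["image"],cv2.COLOR_RGB2GRAY).astype(float)
print("gray",g[215,200:240].astype(int).tolist())
def cross(row,a,b,thr):  # first crossing from a towards b
    s=1 if b>a else -1
    for x in range(a,b,s):
        if (row[x]-thr)*(row[x+s]-thr)<=0 and row[x]!=row[x+s]: return x+s*(thr-row[x])/(row[x+s]-row[x])
yaw=.148;d=np.array([np.cos(yaw),np.sin(yaw)]);n=np.array([-d[1],d[0]])
S={k:[] for k in("Lo","Li","Ri","Ro")}
for v in range(211,225):
    row=g[v];mL=int(round(209.5+(v-215)*.15));mR=int(round(232+(v-215)*.15));W=row[mL]
    S["Lo"].append((cross(row,mL,mL-9,(W+row[mL-8])/2),v));S["Li"].append((cross(row,mL,mL+10,(W+row[mL+10])/2),v))
    S["Ri"].append((cross(row,mR,mR-10,(W+row[mR-10])/2),v));S["Ro"].append((cross(row,mR,mR+8,(W+row[mR+8])/2),v))
for k,q in S.items():
    q=np.array([a for a in q if a[0] is not None]);P=onplane(f,q,.071)[:,:2];dd,p=fitline(P);print(k,len(q),"off",np.median(P@n),np.std(P@n),"yaw",np.arctan2(dd[1],dd[0]))
# lip front edges
for c in(209,210,211,212,231,232,233):
    col=g[218:240,c];print(c,col.astype(int).tolist())
for px in((211,229.5),(232,226.3),(212,234.5),(237,229)):
    P=onplane(f,[px],.071)[0,:2];print(px,P,"along",P@d,"n",P@n)
```

```text
gray [111, 110, 110, 111, 112, 112, 120, 138, 145, 145, 144, 144, 143, 122, 98, 114, 119, 119, 119, 120, 121, 120, 121, 120, 118, 120, 119, 125, 136, 144, 144, 145, 145, 143, 143, 117, 66, 70, 75, 74]
Lo 14 off 0.14164432706489846 0.0008072317089726466 yaw 0.15405123
Li 14 off 0.12295086388595694 0.0005447810435649818 yaw 0.13733633
Ri 14 off 0.07312725685894661 0.0004650070690276746 yaw 0.15171438
Ro 14 off 0.05053298454703598 0.0005358485496847865 yaw 0.15781733
209 [145, 145, 144, 146, 145, 146, 145, 146, 142, 136, 136, 130, 112, 107, 108, 107, 109, 109, 110, 110, 112, 111]
210 [146, 144, 143, 145, 146, 144, 147, 144, 145, 144, 145, 145, 109, 106, 116, 119, 123, 114, 110, 108, 107, 109]
211 [145, 144, 144, 145, 144, 143, 147, 145, 145, 145, 145, 144, 104, 115, 138, 141, 140, 124, 109, 104, 103, 106]
212 [144, 144, 143, 144, 145, 145, 145, 144, 143, 144, 145, 144, 106, 128, 138, 124, 120, 107, 102, 104, 104, 102]
231 [145, 144, 144, 145, 144, 145, 145, 146, 137, 137, 137, 142, 143, 122, 88, 69, 69, 69, 67, 67, 68, 92]
232 [143, 144, 143, 145, 145, 144, 145, 145, 126, 129, 140, 142, 145, 117, 79, 70, 69, 68, 68, 81, 87, 96]
233 [143, 144, 144, 144, 145, 142, 142, 145, 118, 131, 135, 138, 132, 106, 76, 69, 71, 67, 69, 91, 102, 101]
(211, 229.5) [0.53785503 0.21607075] along 0.5638370468059335 n 0.13439640186295954
(232, 226.3) [0.54689743 0.14776469] along 0.5627081617976433 n 0.06550366419950637
(212, 234.5) [0.52153309 0.21289395] along 0.5472250836994949 n 0.13366116846347698
(237, 229) [0.53777348 0.13159916] along 0.5513001824825517 n 0.05086027823375586
```

```bash
cat > go.py <<'E'
import numpy as np,sys
from scipy.spatial.transform import Rotation as Ro
from bench import r
def go(p,yaw=None,tilt=0):
    o=r.get_obs();R=Ro.from_rotvec(o["orientation"])
    T=Ro.from_euler("z",yaw)*Ro.from_rotvec([np.pi,0,0]) if yaw is not None else R
    return np.round(1000*R.inv().apply(np.array(p)-o["tcp_pos"]),1),np.round((R.inv()*T).as_rotvec(),3)
def st():
    o=r.get_obs();x=Ro.from_rotvec(o["orientation"]).as_matrix()[:,0]
    print("t",round(o["clock"],2),"tcp",np.round(o["tcp_pos"]*1000,1),"yaw",round(np.arctan2(x[1],x[0]),3),"F",np.round(o["contact_force"],1),"w",round(o["grip_width"]*1000,1),"gf",round(o["gripper_force"],1),"q",np.round(o["joints"],2))
E
python3 - <<'E'
from go import *;from h import *
st();f=np.load("top0.npz")
h=cv2.cvtColor(f["image"],cv2.COLOR_RGB2HSV);m=((h[...,0]>45)&(h[...,0]<85)&(h[...,1]>100));v,u=np.nonzero(m);print("bottle",u.mean(),v.mean(),onplane(f,[[u.mean(),v.mean()]],.12))
print(go([.566,-.168,.30],0),go([.566,-.168,.07],0))
E
```

```text
t 0.1 tcp [ 215.9 -639.   230.4] yaw 0.326 F [ 0.9 -1.3  0.2] w 85.4 gf 0.0 q [ 1.14  0.48  0.02  1.56 -0.01  1.11 -0.08]
bottle 419.3231441048035 246.95196506550218 [[ 0.46638384 -0.44346737  0.12      ]]
(array([ 482.4, -334.3,  -69.1]), array([-0.002,  0.   ,  0.326])) (array([ 482.5, -333.9,  160.9]), array([-0.002,  0.   ,  0.326]))
```

step_arm([
  [0,0,-50,0,0,0,0],
  [0,0,-90,0,0,0,0],
  [41,-28,-90,0,0,0.03,0],
  [82,-57,-90,0,0,0.08,0],
  [123,-85,-90,0,0,0.13,0],
  [164,-114,-90,0,0,0.18,0],
  [205,-142,-90,0,0,0.25,0],
  [246,-170,-90,0,0,0.326,0],
])

```text
clock: 0.9
tcp_pos: [0.3954, -0.3977, 0.3211]
orientation: [-3.141, 0.005, 0.001]
contact_force: [0.1, -0.4, -0.4]
grip_width: 0.0
gripper_force: 0.0
```

```bash
python3 -c "
from go import *;st();print(go([.566,-.168,.30],0),go([.566,-.168,.08],0))"
```

```text
t 0.9 tcp [ 395.4 -397.7  321.1] yaw -0.003 F [ 0.1 -0.4 -0.4] w 0.0 gf 0.0 q [ 0.73  0.22 -0.06  1.72  0.01  1.21 -0.91]
(array([ 169.9, -230.3,   21.1]), array([-0.   ,  0.   , -0.003])) (array([ 170. , -230.2,  241.1]), array([-0.   ,  0.   , -0.003]))
```

step_arm([
  [28,-38,0,0,0,0,0],
  [56,-76,0,0,0,0,0],
  [84,-114,0,0,0,0,0],
  [112,-152,20,0,0,0,0],
  [140,-190,50,0,0,0,0],
  [170,-230,80,0,0,0,0],
  [170,-230,130,0,0,0,0],
  [170,-230,180,0,0,0,0],
])

```text
clock: 1.7
tcp_pos: [0.5666, -0.1669, 0.1497]
orientation: [-3.141, -0.007, -0.004]
contact_force: [-0.3, -0.2, -1.0]
grip_width: 0.0002
gripper_force: 0.0
```

step_arm([
  [0,0,40,0,0,0,0],
  [0,0,60,0,0,0,0],
  [0,0,80,0,0,0,0],
  [0,0,85,0,0,0,0],
  [0,0,85,0,0,0,0],
])

```text
clock: 2.2
tcp_pos: [0.5639, -0.1699, 0.0649]
orientation: [-3.141, 0.0, 0.003]
contact_force: [-0.1, -0.3, 0.6]
grip_width: 0.0
gripper_force: 0.0
```

step_arm([
  [0,0,6,0,0,0,0],
  [0,0,11,0,0,0,0],
  [0,0,13,0,0,0,0],
  [0,0,14,0,0,0,0],
  [0,0,15,0,0,0,0],
  [0,0,15,0,0,0,0],
])

```text
clock: 2.8
tcp_pos: [0.5646, -0.17, 0.0507]
orientation: [3.142, -0.0, 0.0]
contact_force: [0.3, -0.0, -0.3]
grip_width: -0.0001
gripper_force: 0.0
```

step_arm([
  [0,0,1,0,0,0,0],
  [0,0,2,0,0,0,0],
  [0,0,2,0,0,0,0],
])

```text
clock: 3.1
tcp_pos: [0.5645, -0.17, 0.0485]
orientation: [3.142, -0.0, -0.0]
contact_force: [0.2, 0.2, 0.5]
grip_width: -0.0002
gripper_force: 0.0
```

step_arm([
  [0,0,0.5,0,0,0,0],
  [0,0,1,0,0,0,0],
  [0,0,1,0,0,0,0],
])

```text
clock: 3.4
tcp_pos: [0.5645, -0.17, 0.0475]
orientation: [-3.142, 0.0, 0.0]
contact_force: [-0.3, 0.1, 0.7]
grip_width: 0.0001
gripper_force: 0.0
```

step_arm([
  [0,0,0.5,0,0,0,0],
  [0,0,1,0,0,0,0],
  [0,0,1,0,0,0,0],
])

```text
clock: 3.7
tcp_pos: [0.5645, -0.17, 0.0465]
orientation: [-3.142, 0.0, 0.0]
contact_force: [0.7, 1.1, 0.0]
grip_width: 0.0002
gripper_force: 0.0
```

step_arm([
  [0,0,0.5,0,0,0,0],
  [0,0,0.5,0,0,0,0],
])

```text
clock: 3.9
tcp_pos: [0.5645, -0.17, 0.0461]
orientation: [-3.142, 0.0, 0.0]
contact_force: [-0.7, 0.7, -0.1]
grip_width: -0.0001
gripper_force: 0.0
```

step_arm([
  [0,0,0.5,0,0,0,0],
  [0,0,0.5,0,0,0,0],
])

```text
clock: 4.1
tcp_pos: [0.5645, -0.17, 0.0455]
orientation: [3.142, -0.0, -0.0]
contact_force: [-0.2, 0.1, -0.5]
grip_width: 0.0002
gripper_force: 0.0
```

step_arm([
  [0,0,0.5,0,0,0,0],
  [0,0,0.5,0,0,0,0],
])

```text
clock: 4.3
tcp_pos: [0.5646, -0.17, 0.0453]
orientation: [3.142, -0.0, 0.0]
contact_force: [-1.3, 0.7, 2.9]
grip_width: 0.0001
gripper_force: 1.5
```

step_arm([
  [0,0,0.4,0,0,0,0],
  [0,0,0.4,0,0,0,0],
])

```text
clock: 4.5
tcp_pos: [0.5646, -0.17, 0.0453]
orientation: [3.141, -0.0, 0.0]
contact_force: [-2.8, 0.7, 6.3]
grip_width: 0.0001
gripper_force: 3.5
```

step_arm([
  [0,0,0.3,0,0,0,0],
  [0,0,0.3,0,0,0,0],
])

```text
clock: 4.7
tcp_pos: [0.5647, -0.17, 0.0453]
orientation: [3.141, -0.0, 0.0]
contact_force: [-4.3, 0.4, 9.6]
grip_width: 0.0002
gripper_force: 4.7
```

step_arm([
  [-2,0,0,0,0,0,0],
  [-5,0,0,0,0,0,0],
  [-9,0,0,0,0,0,0],
  [-13,0,0,0,0,0,0],
  [-17,0,0,0,0,0,0],
  [-20,0,0,0,0,0,0],
])

```text
clock: 5.3
tcp_pos: [0.546, -0.1702, 0.0453]
orientation: [3.141, -0.0, 0.005]
contact_force: [1.8, 0.3, 5.0]
grip_width: -0.0005
gripper_force: 2.7
```

Run:
```python
from go import *;from m import *
st();f=r.grab_frame("top");np.savez("t1.npz",**f)
im=f["image"][190:260,300:370,::-1];cv2.imwrite("pics/a.png",np.clip(1.5*cv2.resize(im,None,fx=6,fy=6,interpolation=cv2.INTER_CUBIC),0,255).astype(np.uint8))
```

```text
t 5.3 tcp [ 546.  -170.2   45.3] yaw -0.0 F [1.8 0.3 5. ] w -0.5 gf 2.7 q [ 0.34  0.56 -0.19  1.94  0.16  0.66 -1.52]
```

View pics/a.png

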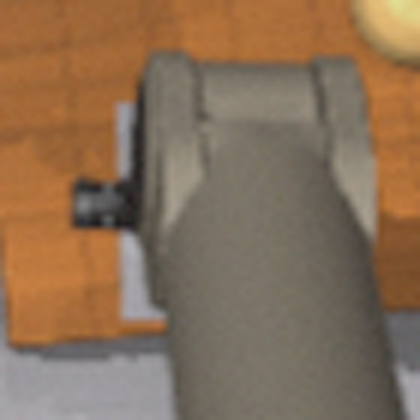

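The plate's left edge shows beside the arm, with its tab end now at row ≈243 (it was 237). So it moved about 20 mm with the finger and did not slip. I'll continue the drag.

step_arm([
  [-3,0,0.3,0,0,0,0],
  [-7,0,0.3,0,0,0,0],
  [-12,0,0.3,0,0,0,0],
  [-17,0,0.3,0,0,0,0],
  [-22,0,0.3,0,0,0,0],
  [-26,0,0.3,0,0,0,0],
  [-28,0,0.3,0,0,0,0],
  [-28,0,0.3,0,0,0,0],
])

```text
clock: 6.15
tcp_pos: [0.5181, -0.1703, 0.0453]
orientation: [3.141, -0.0, 0.006]
contact_force: [0.8, -0.0, 9.5]
grip_width: -0.0
gripper_force: 4.4
```

step_arm([
  [-3,0,0,0,0,0,0],
  [-7,0,0,0,0,0,0],
  [-10,0,0,0,0,0,0],
  [-10,0,0,0,0,0,0],
  [-10,0,0,0,0,0,0],
  [-10,0,0,0,0,0,0],
])

```text
clock: 6.75
tcp_pos: [0.5082, -0.1703, 0.0453]
orientation: [3.141, -0.0, 0.005]
contact_force: [0.8, -1.0, 9.0]
grip_width: 0.0001
gripper_force: 4.7
```

step_arm([
  [0,0,-10,0,0,0,0],
  [0,0,-50,0,0,0,84],
  [0,50,-90,0,0,0,84],
  [0,100,-100,0,0,0,84],
  [0,150,-100,0,0,0,84],
  [0,150,-100,0,0,0,84],
])

```text
clock: 7.35
tcp_pos: [0.5046, -0.3271, 0.1453]
orientation: [3.138, -0.013, 0.001]
contact_force: [-0.7, 0.1, -0.4]
grip_width: 0.0723
gripper_force: 0.0
```

Run:
```python
from go import *;from m import *
st()
for n,b in(("top",(200,265,300,370)),("scene",(180,245,195,265))):
    f=r.grab_frame(n);np.savez(n+"2.npz",**f)
    im=f["image"][b[0]:b[1],b[2]:b[3],::-1];cv2.imwrite(f"pics/{n}2.png",np.clip(1.5*cv2.resize(im,None,fx=5,fy=5,interpolation=cv2.INTER_CUBIC),0,255).astype(np.uint8))
cv2.imwrite("pics/b.png",np.hstack([cv2.imread("pics/top2.png"),cv2.imread("pics/scene2.png")]))
```

```text
t 7.35 tcp [ 504.6 -327.1  145.3] yaw -0.008 F [-0.7  0.1 -0.4] w 72.3 gf 0.0 q [ 0.6   0.46 -0.17  1.81  0.1   0.88 -1.2 ]
```

View pics/b.png

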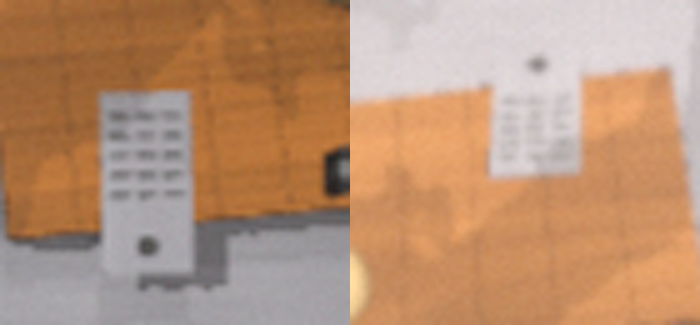

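```bash
cat > pl.py <<'E'
from m import *
def edge1(g,p0,p1,n,half=3,thr=None):
    """subpixel strongest-gradient points along segment p0-p1, searched along its normal"""
    p0,p1=np.array(p0,float),np.array(p1,float);d=(p1-p0)/np.linalg.norm(p1-p0);nn=np.array([-d[1],d[0]])
    s=np.linspace(-half,half,half*20+1);out=[]
    for a in np.linspace(.1,.9,n):
        q=p0+a*(p1-p0)+s[:,None]*nn
        v=cv2.remap(g,q[:,0].astype(np.float32)[None],q[:,1].astype(np.float32)[None],cv2.INTER_LINEAR)[0]
        v=cv2.GaussianBlur(v[None],(0,0),6)[0];gr=np.abs(np.gradient(v));k=gr.argmax()
        if 3<k<len(s)-4: out.append(q[k])
    return np.array(out)
E
python3 - <<'E'
from pl import *
f=np.load("top2.npz")
G=cv2.cvtColor(f["image"],cv2.COLOR_RGB2GRAY).astype(np.float32);S=cv2.cvtColor(f["image"],cv2.COLOR_RGB2HSV)[...,1].astype(np.float32)
z=.0453
def rep(n,g,a,b,zz=z):
    P=onplane(f,edge1(g,a,b,15),zz)[:,:2];d,p=fitline(P);print(n,"mid",np.round(np.median(P,0),4),"ang",np.arctan2(d[1],d[0]),"res",np.std((P-p)@[-d[1],d[0]]));return P
rep("left",S,(320,219),(320,244));rep("right",S,(338.2,219),(338.4,241));rep("nose",S,(320,218.4),(338,218.4));rep("tabend",G,(320.5,254.4),(338,254.4))
rep("edgeL",S,(302,247.2),(319,246),.0433);rep("edgeR",S,(340,244),(362,242),.0433)
E
```

```text
left mid [ 0.5258 -0.1383] ang -0.01622663 res 0.00014597537885679038
right mid [ 0.5296 -0.1996] ang 0.006980635 res 0.00023228968927693742
nose mid [ 0.5709 -0.1711] ang 1.5663756 res 0.00018226015462004686
tabend mid [ 0.4497 -0.1682] ang -1.5650727 res 0.0002491185187525597
edgeL mid [ 0.4764 -0.1074] ang -1.4991583 res 0.00037465676939799997
edgeR mid [ 0.4862 -0.2413] ang -1.5035539 res 0.0003157831405072206
```

```bash
python3 -c "
from go import *;st();print(go([.461,-.169,.10],-.003),go([.461,-.169,.021],-.003))"
```

```text
t 7.45 tcp [ 505. -323.  144.] yaw -0.006 F [0.4 0.  0.2] w 83.4 gf 0.0 q [ 0.6   0.46 -0.18  1.81  0.1   0.88 -1.2 ]
(array([ -44.8, -153.8,   43.9]), array([ 0.001,  0.001, -0.003])) (array([ -44.7, -153.9,  122.9]), array([ 0.001,  0.001, -0.003]))
```

step_arm([
  [-15,-45,0,0,0,0,85],
  [-30,-90,0,0,0,0,85],
  [-47,-135,0,0,0,0,85],
  [-47,-151,0,0,0,0,85],
  [-47,-151,30,0,0,0,85],
  [-47,-151,50,0,0,0,85],
  [-47,-151,50,0,0,0,85],
])

```text
clock: 8.15
tcp_pos: [0.4569, -0.166, 0.0918]
orientation: [-3.139, -0.005, 0.009]
contact_force: [-0.7, -0.4, -0.7]
grip_width: 0.0853
gripper_force: 0.0
```

```bash
python3 -c "
from go import *;st();print(go([.461,-.169,.021],-.003))"
```

```text
t 8.15 tcp [ 456.9 -166.    91.8] yaw 0.003 F [-0.7 -0.4 -0.7] w 85.3 gf 0.0 q [ 0.41  0.38 -0.23  2.1   0.13  0.68 -1.47]
(array([ 4.5,  3.2, 70.7]), array([-0.002,  0.006,  0.006]))
```

step_arm([
  [0,0,15,0,0,0,85],
  [0,0,30,0,0,0,85],
  [0,0,30,0,0,0,85],
  [0,0,30,0,0,0,85],
])

```text
clock: 8.55
tcp_pos: [0.4597, -0.1683, 0.0647]
orientation: [-3.141, -0.001, 0.0]
contact_force: [0.1, -0.4, 0.6]
grip_width: 0.085
gripper_force: 0.0
```

```bash
python3 -c "
from go import *;st();print(go([.461,-.169,.021],-.003))"
```

```text
t 8.55 tcp [ 459.7 -168.3   64.7] yaw 0.001 F [ 0.1 -0.4  0.6] w 85.0 gf 0.0 q [ 0.4   0.43 -0.22  2.11  0.15  0.62 -1.49]
(array([ 1.3,  0.8, 43.7]), array([-0.   ,  0.   ,  0.004]))
```

step_arm([
  [0,0.5,10,0,0,0,85],
  [0,0.5,20,0,0,0,85],
  [0,0.5,30,0,0,0,85],
  [0,0.5,38,0,0,0,85],
  [0,0.5,43,0,0,0,85],
  [0,0.5,43,0,0,0,85],
  [0,0.5,43,0,0,0,75],
  [0,0.5,43,0,0,0,70],
])

```text
clock: 9.35
tcp_pos: [0.4599, -0.1695, 0.0214]
orientation: [3.141, -0.0, 0.001]
contact_force: [-0.4, -0.2, -0.6]
grip_width: 0.07
gripper_force: 0.0
```

step_arm([
  [0,0,0,0,0,0,66],
  [0,0,0,0,0,0,63],
  [0,0,0,0,0,0,60],
  [0,0,0,0,0,0,58],
  [0,0,0,0,0,0,56],
], grip_force=25)

```text
clock: 9.85
tcp_pos: [0.4597, -0.1696, 0.0213]
orientation: [3.141, -0.001, 0.001]
contact_force: [-0.0, -0.2, 3.2]
grip_width: 0.0587
gripper_force: 26.2
```

step_arm([
  [0,0,0,0,0,0,50],
  [0,0,0,0,0,0,50],
  [0,0,-1,0,0,0,50],
  [0,0,-3,0,0,0,50],
  [0,0,-8,0,0,0,50],
  [0,0,-14,0,0,0,50],
  [0,0,-20,0,0,0,50],
  [0,0,-20,0,0,0,50],
], grip_force=60)

```text
clock: 10.65
tcp_pos: [0.4602, -0.1697, 0.0421]
orientation: [3.141, -0.001, 0.003]
contact_force: [0.7, 0.1, -0.8]
grip_width: 0.057
gripper_force: 63.8
```

Run:
```python
from go import *;from h import *
st()
for n in("top","scene"):
    f=r.grab_frame(n);np.savez(n+"3.npz",**f)
f=np.load("scene3.npz");cv2.imwrite("pics/c.png",np.clip(1.5*cv2.resize(f["image"][130:250,150:300,::-1],None,fx=5,fy=5,interpolation=cv2.INTER_CUBIC),0,255).astype(np.uint8))
```

```text
t 10.65 tcp [ 460.2 -169.7   42.1] yaw -0.0 F [ 0.7  0.1 -0.8] w 57.0 gf 63.8 q [ 0.39  0.47 -0.2   2.12  0.17  0.56 -1.5 ]
```

View pics/c.png

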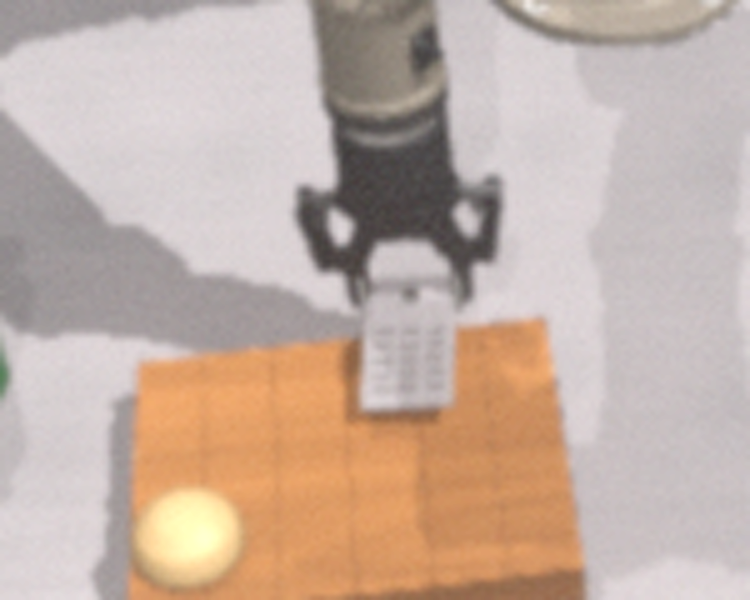

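The picture shows the plate held by its side edges clear of the board, with its nose corners at about (222,212) and (240,211). I'll check its pitch from depth and place it in 3D.

Run:
```python
from go import *;from pl import *
f=np.load("scene3.npz");C=cloud(f)
for v in range(188,213,3): print(v,np.round(np.median(C[v-1:v+2,226:238],axis=(0,1))*1000,1))
Q=C[190:211,225:238].reshape(-1,3);A=np.c_[Q[:,:2]-Q[:,:2].mean(0),np.ones(len(Q))];s=np.linalg.lstsq(A,Q[:,2],rcond=None)[0];print("plane slope x,y,z",s)
t=np.load("top3.npz");C=cloud(t)
# nose line in both views -> triangulated height
S={n:cv2.cvtColor(np.load(n+"3.npz")["image"],cv2.COLOR_RGB2HSV)[...,1].astype(np.float32) for n in("top","scene")}
e=edge1(S["scene"],(222.5,212),(240.5,211.5),12)
for z in(.055,.06,.065,.07): print(z,"scene nose",np.median(onplane(f,e,z),0))
u=proj(t,[[.571,-.139,.065],[.571,-.199,.065]]);print(u)
e2=edge1(S["top"],u[0],u[1],12,half=4)
for z in(.055,.06,.065,.07): print(z,"top nose",np.median(onplane(t,e2,z),0),len(e2))
```

```text
188 [ 462.6 -169.5   65.1]
191 [ 478.8 -169.4   65.7]
194 [ 492.8 -169.    64.8]
197 [ 506.9 -168.9   64.9]
200 [ 520.5 -168.8   64.6]
203 [ 534.9 -167.1   64.8]
206 [ 546.6 -168.7   64.4]
209 [ 560.6 -168.4   63.9]
212 [ 561.4 -169.5   46.4]
plane slope x,y,z [0.77577347 0.34385394 0.0683673 ]
0.055 scene nose [ 0.56449638 -0.16926957  0.055     ]
0.06 scene nose [ 0.5691138  -0.16872334  0.06      ]
0.065 scene nose [ 0.57373122 -0.1681771   0.065     ]
0.07 scene nose [ 0.57834865 -0.16763086  0.07      ]
[[319.78692806 217.32204292]
 [338.11663989 216.9532181 ]]
0.055 top nose [ 0.57160075 -0.17002786  0.055     ] 12
0.06 top nose [ 0.57113609 -0.16951142  0.06      ] 12
0.065 top nose [ 0.57067143 -0.16899498  0.065     ] 12
0.07 top nose [ 0.57020677 -0.16847855  0.07      ] 12
```

step_arm([
  [0,0,-30,0,0,0,50],
  [0,-20,-58,0,0,0,50],
  [2,-60,-58,0,0,-0.02,50],
  [4,-100,-58,0,0,-0.05,50],
  [4,-145,-58,0,0,-0.08,50],
  [2,-190,-58,0,0,-0.11,50],
  [-5,-235,-58,0,0,-0.13,50],
  [-10,-270,-58,0,0,-0.148,50],
])

```text
clock: 11.55
tcp_pos: [0.4488, 0.1033, 0.0991]
orientation: [-3.132, -0.236, 0.0]
contact_force: [0.3, -0.6, -1.1]
grip_width: 0.0573
gripper_force: 64.2
```

step_arm([
  [-7,-25,0,0,0,0,50],
  [-14,-50,0,0,0,0,50],
  [-14,-50,0,0,0,0,50],
  [-14,-50,0,0,0,0,50],
])

```text
clock: 11.95
tcp_pos: [0.4281, 0.1481, 0.0989]
orientation: [3.133, 0.234, -0.001]
contact_force: [0.3, 1.1, -1.8]
grip_width: 0.0571
gripper_force: 64.2
```

Run:
```python
from go import *;from pl import *
st();print(go([.428,.163,.063],.148))
```

```text
t 11.95 tcp [428.1 148.1  98.9] yaw 0.149 F [ 0.3  1.1 -1.8] w 57.1 gf 64.2 q [-0.15  0.33 -0.37  2.17  0.19  0.67 -2.08]
(array([  2.1, -14.8,  35.9]), array([0.   , 0.   , 0.001]))
```

step_arm([
  [1,-8,5,0,0,0,50],
  [2,-15,10,0,0,0,50],
  [2,-15,15,0,0,0,50],
  [2,-15,15,0,0,0,50],
])

```text
clock: 12.35
tcp_pos: [0.4277, 0.1627, 0.0831]
orientation: [3.132, 0.232, -0.003]
contact_force: [-0.9, 0.1, 0.1]
grip_width: 0.0573
gripper_force: 64.2
```

Run:
```python
from go import *;from pl import *
st()
for n,b in(("top",(190,250,195,260)),("scene",(160,230,300,370))):
    f=r.grab_frame(n);np.savez(n+"4.npz",**f)
    im=f["image"][b[0]:b[1],b[2]:b[3],::-1];cv2.imwrite(f"pics/{n}4.png",np.clip(1.5*cv2.resize(im,(390,390),interpolation=cv2.INTER_CUBIC),0,255).astype(np.uint8))
cv2.imwrite("pics/d.png",np.hstack([cv2.imread("pics/top4.png"),cv2.imread("pics/scene4.png")]))
```

```text
t 12.35 tcp [427.7 162.7  83.1] yaw 0.148 F [-0.9  0.1  0.1] w 57.3 gf 64.2 q [-0.19  0.37 -0.37  2.17  0.22  0.64 -2.13]
```

View pics/d.png

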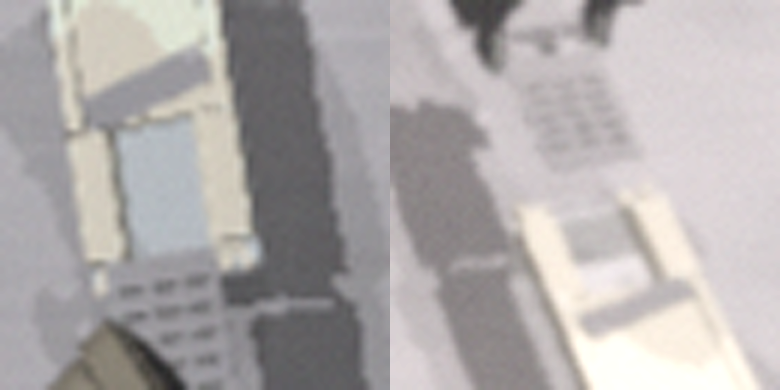

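The top view shows the plate's nose lying between the cheeks, spanning about (212,234) to (231,231). In the scene view the plate sits in line with the slicer, ahead of the mouth. I'll now measure the offset numerically.

Run:
```python
from go import *;from pl import *
yaw=.148;d=np.array([np.cos(yaw),np.sin(yaw)]);n=np.array([-d[1],d[0]])
zt=.0831+.023
tcp=np.array([.4277,.1627])
for nm in("top","scene"):
    f=np.load(nm+"4.npz");G=cv2.cvtColor(f["image"],cv2.COLOR_RGB2GRAY).astype(np.float32)
    c=tcp+.05*d
    q=lambda a,b:proj(f,[[*(c+a*d+b*n),zt]])[0]
    for k,(a,b) in {"left":((.005,.03),(.058,.03)),"right":((.005,-.03),(.058,-.03)),"nose":((.06,.028),(.06,-.028))}.items():
        e=edge1(G,q(*a),q(*b),25,half=3);P=onplane(f,e,zt)[:,:2]-c;dd,_=fitline(P)
        print(nm,k,"along %.4f (sd %.4f) across %.4f (sd %.4f)"%(np.median(P@d),np.std(P@d),np.median(P@n),np.std(P@n)),"yaw",np.arctan2(dd[1],dd[0])-yaw,len(e))
    C=cloud(f);g=[]
    for a in(-.01,.0,.02,.04,.055):
        u,v=np.round(q(a,0)).astype(int);g.append(round(float(np.median(C[v-1:v+2,u-2:u+3,2])*1000),1))
    print("z along",g)
```

```text
top left along 0.0315 (sd 0.0128) across 0.0272 (sd 0.0046) yaw 0.24246418 25
top right along 0.0314 (sd 0.0127) across -0.0297 (sd 0.0027) yaw -0.061287448 25
top nose along 0.0606 (sd 0.0016) across 0.0000 (sd 0.0135) yaw -1.608889 25
z along [449.2, 429.9, 102.5, 102.0, 102.9]
scene left along 0.0335 (sd 0.0127) across 0.0267 (sd 0.0018) yaw 0.021164834 25
scene right along 0.0313 (sd 0.0127) across -0.0314 (sd 0.0018) yaw 0.019123241 25
scene nose along 0.0636 (sd 0.0010) across -0.0009 (sd 0.0135) yaw -1.533779 25
z along [107.0, 107.9, 106.5, 107.6, 105.3]
```

Run:
```python
from pl import *
yaw=.148;d=np.array([np.cos(yaw),np.sin(yaw)]);n=np.array([-d[1],d[0]])
for nm in("top4","scene4","scene0","top0"):
    f=np.load(nm+".npz");G=cv2.cvtColor(f["image"],cv2.COLOR_RGB2GRAY).astype(np.float32)
    for off in(.043,.025,-.025,-.043):
        z=.071;q=lambda a,b:proj(f,[[*(a*d+b*n),z]])[0]
        P=onplane(f,edge1(G,q(.566,.098+off),q(.620,.098+off),25,half=2),z)[:,:2];dd,_=fitline(P)
        print(nm,off,"n %.4f sd %.4f"%(np.median(P@n)-.098,np.std(P@n)),"yaw %.3f"%np.arctan2(dd[1],dd[0]))
```

```text
top4 0.043 n 0.0436 sd 0.0004 yaw 0.148
top4 0.025 n 0.0237 sd 0.0006 yaw 0.150
top4 -0.025 n -0.0250 sd 0.0008 yaw 0.154
top4 -0.043 n -0.0466 sd 0.0002 yaw 0.148
scene4 0.043 n 0.0448 sd 0.0003 yaw 0.166
scene4 0.025 n 0.0236 sd 0.0004 yaw 0.176
scene4 -0.025 n -0.0257 sd 0.0008 yaw 0.155
scene4 -0.043 n -0.0465 sd 0.0002 yaw 0.153
scene0 0.043 n 0.0448 sd 0.0003 yaw 0.159
scene0 0.025 n 0.0232 sd 0.0003 yaw 0.164
scene0 -0.025 n -0.0257 sd 0.0006 yaw 0.181
scene0 -0.043 n -0.0465 sd 0.0002 yaw 0.153
top0 0.043 n 0.0436 sd 0.0004 yaw 0.160
top0 0.025 n 0.0234 sd 0.0005 yaw 0.150
top0 -0.025 n -0.0250 sd 0.0006 yaw 0.153
top0 -0.043 n -0.0466 sd 0.0001 yaw 0.148
```

step_arm([
  [0,0,10,0,0,0,50],
  [0,0,20,0,0,0,50],
  [0,0,28,0,0,0,50],
  [0,0,31,0,0,0,50],
  [0,0,33,0,0,0,50],
  [0,0,33,0,0,0,50],
])

```text
clock: 13.05
tcp_pos: [0.4281, 0.163, 0.0508]
orientation: [3.133, 0.232, -0.001]
contact_force: [-0.5, -0.5, -1.0]
grip_width: 0.057
gripper_force: 64.2
```

step_arm([
  [0,0,1,0,0,0,50],
  [0,0,2,0,0,0,50],
  [0,0,2,0,0,0,50],
])

```text
clock: 13.35
tcp_pos: [0.4282, 0.1631, 0.0492]
orientation: [-3.133, -0.232, -0.0]
contact_force: [0.0, 0.0, 0.2]
grip_width: 0.0569
gripper_force: 64.2
```

step_arm([
  [0,0,1,0,0,0,50],
  [0,0,1,0,0,0,50],
])

```text
clock: 13.55
tcp_pos: [0.4282, 0.163, 0.0481]
orientation: [3.133, 0.232, 0.0]
contact_force: [0.0, -0.3, 0.4]
grip_width: 0.0569
gripper_force: 64.2
```

step_arm([
  [0,0,1,0,0,0,50],
  [0,0,1,0,0,0,50],
])

```text
clock: 13.75
tcp_pos: [0.4281, 0.163, 0.047]
orientation: [3.133, 0.232, -0.0]
contact_force: [-1.1, -0.5, -0.5]
grip_width: 0.0575
gripper_force: 64.2
```

step_arm([
  [0,0,1,0,0,0,50],
  [0,0,1,0,0,0,50],
  [0,0,1,0,0,0,50],
])

```text
clock: 14.05
tcp_pos: [0.4282, 0.163, 0.0461]
orientation: [-3.133, -0.232, 0.0]
contact_force: [-1.2, -0.1, -0.1]
grip_width: 0.0568
gripper_force: 64.2
```

step_arm([
  [0,0,0.7,0,0,0,50],
  [0,0,0.7,0,0,0,50],
  [0,0,0.7,0,0,0,50],
])

```text
clock: 14.35
tcp_pos: [0.4282, 0.163, 0.0454]
orientation: [3.133, 0.232, -0.0]
contact_force: [0.1, -0.9, -0.9]
grip_width: 0.057
gripper_force: 64.2
```

step_arm([
  [0,0,0.7,0,0,0,50],
  [0,0,0.7,0,0,0,50],
  [0,0,0.7,0,0,0,50],
])

```text
clock: 14.65
tcp_pos: [0.4282, 0.163, 0.0447]
orientation: [3.133, 0.232, -0.0]
contact_force: [-0.2, -0.5, -0.6]
grip_width: 0.0573
gripper_force: 64.2
```

step_arm([
  [0,0,0.7,0,0,0,50],
  [0,0,0.7,0,0,0,50],
  [0,0,0.7,0,0,0,50],
])

```text
clock: 14.95
tcp_pos: [0.4282, 0.163, 0.044]
orientation: [3.133, 0.232, -0.0]
contact_force: [-0.6, -0.1, -0.9]
grip_width: 0.057
gripper_force: 64.2
```

step_arm([
  [0,0,0.7,0,0,0,50],
  [0,0,0.7,0,0,0,50],
  [0,0,0.7,0,0,0,50],
])

```text
clock: 15.25
tcp_pos: [0.4282, 0.163, 0.0433]
orientation: [3.133, 0.232, 0.0]
contact_force: [0.4, 0.0, -0.1]
grip_width: 0.0573
gripper_force: 64.2
```

step_arm([
  [0,0,0.7,0,0,0,50],
  [0,0,0.7,0,0,0,50],
  [0,0,0.7,0,0,0,50],
])

```text
clock: 15.55
tcp_pos: [0.4282, 0.163, 0.0426]
orientation: [3.133, 0.232, 0.0]
contact_force: [-0.2, 0.3, -1.3]
grip_width: 0.0569
gripper_force: 64.2
```

step_arm([
  [0,0,0.7,0,0,0,50],
  [0,0,0.7,0,0,0,50],
  [0,0,0.7,0,0,0,50],
])

```text
clock: 15.85
tcp_pos: [0.4282, 0.163, 0.0419]
orientation: [-3.133, -0.232, -0.0]
contact_force: [0.4, 0.3, -0.4]
grip_width: 0.0571
gripper_force: 64.2
```

step_arm([
  [0,0,0.7,0,0,0,50],
  [0,0,0.7,0,0,0,50],
  [0,0,0.7,0,0,0,50],
])

```text
clock: 16.15
tcp_pos: [0.4282, 0.163, 0.0412]
orientation: [-3.133, -0.232, -0.0]
contact_force: [0.4, 1.5, -0.3]
grip_width: 0.0571
gripper_force: 64.2
```

step_arm([
  [0,0,0.7,0,0,0,50],
  [0,0,0.7,0,0,0,50],
  [0,0,0.7,0,0,0,50],
])

```text
clock: 16.45
tcp_pos: [0.4282, 0.163, 0.0405]
orientation: [-3.133, -0.232, -0.0]
contact_force: [0.4, 0.3, 0.7]
grip_width: 0.0572
gripper_force: 64.2
```

Run:
```python
from go import *;from pl import *
st();print(r.get_obs()["moment"])
for n in("scene","top"):
    f=r.grab_frame(n);np.savez(n+"5.npz",**f);C=cloud(f)
    yaw=.149;d=np.array([np.cos(yaw),np.sin(yaw)]);nn=np.array([-d[1],d[0]]);c=np.array([.4282,.163])+.05*d;g=[]
    for a in(-.03,0,.015,.03,.045,.055):
        u,v=np.round(proj(f,[[*(c+a*d),.064]])[0]).astype(int);g.append(round(float(np.median(C[v-1:v+2,u-4:u+5,2])*1000),1))
    print(n,g)
f=np.load("scene5.npz");cv2.imwrite("pics/e.png",np.clip(1.5*cv2.resize(f["image"][165:235,305:375,::-1],(560,560),interpolation=cv2.INTER_CUBIC),0,255).astype(np.uint8))
```

```text
t 16.45 tcp [428.2 163.   40.5] yaw 0.148 F [0.4 0.3 0.7] w 57.2 gf 64.2 q [-0.22  0.45 -0.33  2.19  0.27  0.54 -2.18]
[ 0.05851539 -0.1051614  -0.01706339]
scene [65.8, 66.4, 66.4, 66.6, 65.9, 65.2]
top [441.7, 390.3, 65.0, 63.3, 64.5, 65.1]
```

View pics/e.png

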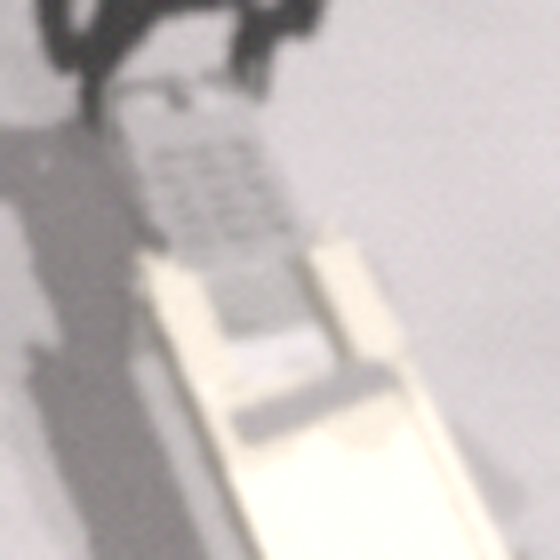

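The scene view shows the nose between the cheek tips, at about (326,198) and (345,195), centred and level. No firm ledge contact yet, so I'll keep lowering in small steps.

step_arm([
  [0,0,0.5,0,0,0,50],
  [0,0,0.5,0,0,0,50],
  [0,0,0.5,0,0,0,50],
])

```text
clock: 16.85
tcp_pos: [0.4282, 0.163, 0.04]
orientation: [3.133, 0.232, 0.0]
contact_force: [-0.1, 0.2, 0.5]
grip_width: 0.0567
gripper_force: 64.2
```

step_arm([
  [0,0,0.5,0,0,0,50],
  [0,0,0.5,0,0,0,50],
  [0,0,0.5,0,0,0,50],
])

```text
clock: 17.15
tcp_pos: [0.4282, 0.1631, 0.0395]
orientation: [-3.133, -0.232, -0.0]
contact_force: [-0.1, -0.9, -0.4]
grip_width: 0.0568
gripper_force: 64.3
```

```bash
python3 -c "
from go import *;st();print(r.get_obs()['moment'])"
```

```text
t 17.15 tcp [428.2 163.1  39.5] yaw 0.148 F [-0.1 -0.9 -0.4] w 56.8 gf 64.3 q [-0.22  0.45 -0.33  2.19  0.27  0.54 -2.18]
[ 0.0492879  -0.06087456 -0.00553742]
```

step_arm([
  [0,0,0.6,0,0,0,50],
  [0,0,0.6,0,0,0,50],
  [0,0,0.6,0,0,0,50],
])

```text
clock: 17.45
tcp_pos: [0.4282, 0.163, 0.0389]
orientation: [3.133, 0.232, 0.0]
contact_force: [0.6, 0.6, 0.4]
grip_width: 0.0568
gripper_force: 64.3
```

step_arm([
  [0,0,0.6,0,0,0,50],
  [0,0,0.6,0,0,0,50],
  [0,0,0.6,0,0,0,50],
])

```text
clock: 17.75
tcp_pos: [0.4282, 0.1631, 0.0383]
orientation: [-3.133, -0.232, -0.0]
contact_force: [0.1, 0.8, 0.6]
grip_width: 0.0572
gripper_force: 64.3
```

Run:
```python
from go import *;from pl import *
st();print(r.get_obs()["moment"])
yaw=.149;d=np.array([np.cos(yaw),np.sin(yaw)]);nn=np.array([-d[1],d[0]])
f=r.grab_frame("top");np.savez("top6.npz",**f);G=cv2.cvtColor(f["image"],cv2.COLOR_RGB2GRAY).astype(np.float32)
c=np.array([.4282,.163])
z=.064
for off in(-.02,-.01,0,.01,.02):
    a=np.arange(.095,.15,.002);p=proj(f,np.c_[c+a[:,None]*d+off*nn,np.full(len(a),z)]).astype(np.float32)
    print(off,cv2.remap(G,p[None,:,0],p[None,:,1],1)[0].astype(int).tolist())
for al in(.548,.552,.556,.560,.564,.570):
    b=np.arange(-.05,.05,.003);q=np.array([al*d+(.0975+x)*nn for x in b]);p=proj(f,np.c_[q,np.full(len(b),.066)]).astype(np.float32)
    print(al,cv2.remap(G,p[None,:,0],p[None,:,1],1)[0].astype(int).tolist())
```

```text
t 17.75 tcp [428.2 163.1  38.3] yaw 0.148 F [0.1 0.8 0.6] w 57.2 gf 64.3 q [-0.23  0.45 -0.33  2.19  0.27  0.54 -2.18]
[ 0.08942998 -0.12362675  0.01151983]
-0.02 [79, 86, 99, 101, 101, 101, 104, 108, 114, 119, 124, 124, 123, 124, 124, 123, 123, 123, 124, 125, 126, 126, 126, 125, 124, 124, 124, 124]
-0.01 [92, 97, 101, 103, 103, 104, 104, 107, 112, 120, 124, 124, 124, 124, 124, 124, 123, 123, 124, 124, 124, 124, 124, 124, 124, 124, 124, 123]
0 [79, 86, 102, 102, 102, 102, 104, 106, 114, 120, 123, 123, 123, 123, 124, 124, 124, 124, 124, 123, 123, 124, 124, 124, 124, 124, 124, 124]
0.01 [95, 98, 100, 103, 104, 104, 103, 107, 111, 117, 119, 117, 119, 121, 123, 123, 123, 123, 124, 124, 124, 124, 124, 124, 125, 124, 124, 124]
0.02 [78, 82, 98, 101, 103, 103, 104, 106, 105, 101, 92, 89, 90, 92, 97, 98, 100, 99, 96, 94, 94, 95, 97, 93, 92, 93, 96, 98]
0.548 [78, 95, 110, 115, 109, 104, 105, 102, 100, 100, 100, 102, 102, 102, 102, 101, 100, 102, 101, 103, 102, 102, 99, 100, 102, 105, 106, 98, 95, 112, 120, 107, 105, 112]
0.552 [94, 123, 133, 133, 129, 128, 123, 110, 100, 102, 101, 101, 102, 103, 104, 102, 102, 102, 102, 103, 104, 104, 103, 103, 104, 105, 107, 106, 109, 124, 128, 111, 101, 103]
0.556 [96, 123, 132, 134, 128, 129, 121, 110, 106, 107, 107, 106, 107, 106, 107, 107, 105, 105, 106, 107, 106, 105, 104, 106, 104, 103, 95, 105, 123, 132, 124, 109, 100, 103]
0.56 [88, 108, 115, 117, 122, 120, 119, 118, 121, 120, 118, 119, 120, 118, 117, 118, 119, 119, 120, 120, 116, 111, 108, 106, 99, 95, 97, 105, 112, 110, 102, 100, 101, 104]
0.564 [75, 100, 118, 120, 115, 109, 113, 126, 130, 127, 124, 124, 124, 124, 124, 123, 123, 123, 122, 123, 117, 112, 105, 93, 93, 110, 126, 128, 120, 112, 109, 105, 103, 103]
0.57 [69, 102, 127, 134, 134, 135, 136, 137, 134, 128, 124, 124, 124, 124, 124, 124, 124, 124, 123, 123, 122, 120, 110, 97, 111, 129, 136, 136, 136, 137, 134, 125, 109, 103]
```

```bash
cat > pitch.py <<'E'
from go import *;from pl import *
def pitch(name,a0=-.03,a1=.05,yaw=.149):
    o=r.get_obs();f=r.grab_frame("scene");np.savez(name,**f);C=cloud(f).reshape(-1,3)
    d=np.array([np.cos(yaw),np.sin(yaw)]);n=np.array([-d[1],d[0]]);c=o["tcp_pos"][:2]+.05*d
    p=C[:,:2]-c;m=(p@d>a0)&(p@d<a1)&(abs(p@n)<.022)&(abs(C[:,2]-o["tcp_pos"][2]-.025)<.008)
    s=np.polyfit(p[m]@d,C[m,2]-o["tcp_pos"][2],1);print("n",m.sum(),"slope %.4f +- %.4f off at c %.2f mm"%(s[0],np.std(C[m,2]-np.polyval(s,p[m]@d)-o["tcp_pos"][2])/np.sqrt(m.sum())/.023,s[1]*1000),"z@c %.1f"%(1000*(s[1]+o["tcp_pos"][2])))
E
python3 - <<'E'
from pitch import *
pitch("scene6.npz")
for n in("scene4.npz","scene5.npz"):
    f=np.load(n);z0={"scene4.npz":.0831,"scene5.npz":.0405}[n];C=cloud(f).reshape(-1,3);yaw=.149
    d=np.array([np.cos(yaw),np.sin(yaw)]);nn=np.array([-d[1],d[0]]);c=np.array([.428,.163])+.05*d;p=C[:,:2]-c
    m=(p@d>-.03)&(p@d<.05)&(abs(p@nn)<.022)&(abs(C[:,2]-z0-.025)<.008);print(n,m.sum(),np.polyfit(p[m]@d,C[m,2]-z0,1))
E
```

```text
n 203 slope 0.0334 +- 0.0055 off at c 26.34 mm z@c 64.6
scene4.npz 211 [-0.01438777  0.02380699]
scene5.npz 208 [0.01194477 0.02540452]
```

Contact has been made: the nose rests on the ledges, and pressing further has tilted the plate about 0.033 rad nose-up in the grip. I'll raise the tool and pitch it to level the plate.

step_arm([
  [0,0,-1.5,0,0,0,50],
  [0,0,-3,0,-0.01,0,50],
  [0,0,-3.5,0,-0.02,0,50],
  [0,0,-3.5,0,-0.03,0,50],
  [0,0,-3.5,0,-0.03,0,50],
  [0,0,-3.5,0,-0.03,0,50],
])

```text
clock: 18.45
tcp_pos: [0.4285, 0.1631, 0.0418]
orientation: [3.131, 0.231, -0.046]
contact_force: [1.1, 0.9, 0.5]
grip_width: 0.0569
gripper_force: 64.3
```

Run:
```python
from pitch import *
st();pitch("scene7.npz")
R=Ro.from_rotvec(r.get_obs()["orientation"]);yaw=.149;print("10mm fwd in tool:",R.inv().apply([10*np.cos(yaw),10*np.sin(yaw),0]),"up1:",R.inv().apply([0,0,1]))
```

```text
t 18.45 tcp [428.5 163.1  41.8] yaw 0.148 F [1.1 0.9 0.5] w 56.9 gf 64.3 q [-0.21  0.46 -0.34  2.17  0.25  0.59 -2.15]
n 207 slope -0.0073 +- 0.0063 off at c 24.85 mm z@c 66.6
10mm fwd in tool: [ 9.99559125 -0.01353011 -0.29660147] up1: [-2.96603588e-02 -1.36781082e-04 -9.99560025e-01]
```

step_arm([
  [1,0,0,0,0,0,50],
  [3,0,-0.1,0,0,0,50],
  [5,0,-0.15,0,0,0,50],
  [7,0,-0.2,0,0,0,50],
  [9,0,-0.3,0,0,0,50],
  [10,0,-0.3,0,0,0,50],
])

```text
clock: 19.1
tcp_pos: [0.4383, 0.1641, 0.0417]
orientation: [3.13, 0.23, -0.047]
contact_force: [-1.0, -1.7, 0.5]
grip_width: 0.0569
gripper_force: 64.3
```

step_arm([
  [1,0,0,0,0,0,50],
  [3,0,-0.1,0,0,0,50],
  [5,0,-0.15,0,0,0,50],
  [7,0,-0.2,0,0,0,50],
  [9,0,-0.3,0,0,0,50],
  [10,0,-0.3,0,0,0,50],
])

```text
clock: 19.7
tcp_pos: [0.4481, 0.1657, 0.0417]
orientation: [3.13, 0.231, -0.047]
contact_force: [-1.0, -4.1, 1.5]
grip_width: 0.0572
gripper_force: 64.4
```

step_arm([
  [1,0.4,0,0,0,0,50],
  [3,0.4,-0.1,0,0,0,50],
  [5,0.4,-0.15,0,0,0,50],
  [7,0.4,-0.2,0,0,0,50],
  [9,0.4,-0.3,0,0,0,50],
  [10,0.4,-0.3,0,0,0,50],
])

```text
clock: 20.3
tcp_pos: [0.4582, 0.1669, 0.0418]
orientation: [3.13, 0.231, -0.047]
contact_force: [-2.0, -4.7, 1.1]
grip_width: 0.0567
gripper_force: 64.4
```

Run:
```python
from pitch import *
st();print(r.get_obs()["moment"]);pitch("scene8.npz",-.04,.02)
```

```text
t 20.3 tcp [458.2 166.9  41.8] yaw 0.148 F [-2.  -4.7  1.1] w 56.7 gf 64.4 q [-0.2   0.49 -0.34  2.1   0.25  0.62 -2.13]
[-0.8685691   0.12027239 -0.32092095]
n 156 slope -0.0135 +- 0.0073 off at c 24.78 mm z@c 66.6
```

step_arm([
  [0,0.8,0,0,0,0,50],
  [0,0.8,0,0,0,0,50],
  [0,0.8,0,0,0,0,50],
])

```text
clock: 20.65
tcp_pos: [0.4585, 0.1667, 0.042]
orientation: [3.131, 0.232, -0.045]
contact_force: [1.1, -2.7, 1.4]
grip_width: 0.0568
gripper_force: 64.3
```

Run:
```python
from pitch import *
st();print(r.get_obs()["moment"])
```

```text
t 20.65 tcp [458.5 166.7  42. ] yaw 0.148 F [ 1.1 -2.7  1.4] w 56.8 gf 64.3 q [-0.2   0.49 -0.34  2.1   0.25  0.62 -2.13]
[-0.4999746  -0.20460543 -0.2573508 ]
```

step_arm([
  [2,0.3,0,0,0,0,50],
  [4,0.3,-0.1,0,0,0,50],
  [6,0.3,-0.2,0,0,0,50],
  [8,0.3,-0.2,0,0,0,50],
  [10,0.3,-0.3,0,0,0,50],
  [12,0.3,-0.35,0,0,0,50],
])

```text
clock: 21.25
tcp_pos: [0.4702, 0.168, 0.0418]
orientation: [3.131, 0.232, -0.047]
contact_force: [-0.1, -1.4, 1.3]
grip_width: 0.0573
gripper_force: 64.4
```

Run:
```python
from pitch import *
st();print(r.get_obs()["moment"])
```

```text
t 21.25 tcp [470.2 168.   41.8] yaw 0.148 F [-0.1 -1.4  1.3] w 57.3 gf 64.4 q [-0.19  0.5  -0.33  2.07  0.25  0.63 -2.12]
[-0.19986051  0.02682035 -0.02529573]
```

Forces are small, and about 30 mm remain.

step_arm([
  [2,0,0,0,0,0,50],
  [4,0,-0.1,0,0,0,50],
  [6,0,-0.2,0,0,0,50],
  [8,0,-0.2,0,0,0,50],
  [10,0,-0.3,0,0,0,50],
  [12,0,-0.35,0,0,0,50],
])

```text
clock: 21.85
tcp_pos: [0.482, 0.1696, 0.0418]
orientation: [3.13, 0.232, -0.047]
contact_force: [-0.4, -1.1, 1.8]
grip_width: 0.0569
gripper_force: 64.4
```

step_arm([
  [2,0,0,0,0,0,50],
  [4,0,-0.1,0,0,0,50],
  [6,0,-0.2,0,0,0,50],
  [8,0,-0.2,0,0,0,50],
  [10,0,-0.3,0,0,0,50],
])

```text
clock: 22.35
tcp_pos: [0.4919, 0.1709, 0.0418]
orientation: [3.13, 0.232, -0.047]
contact_force: [-2.3, -2.0, 3.2]
grip_width: 0.0569
gripper_force: 64.5
```

step_arm([
  [1,0,0,0,0,0,50],
  [2,0,0,0,0,0,50],
  [3,0,-0.1,0,0,0,50],
  [3,0,-0.1,0,0,0,50],
])

```text
clock: 22.75
tcp_pos: [0.495, 0.1714, 0.0419]
orientation: [3.131, 0.231, -0.046]
contact_force: [-0.4, -1.0, 3.2]
grip_width: 0.0571
gripper_force: 64.5
```

step_arm([
  [1,0,0,0,0,0,50],
  [2,0,-0.1,0,0,0,50],
  [2,0,-0.1,0,0,0,50],
])

```text
clock: 23.05
tcp_pos: [0.4963, 0.1715, 0.0417]
orientation: [3.13, 0.232, -0.048]
contact_force: [-2.6, -1.8, 4.6]
grip_width: 0.057
gripper_force: 64.6
```

step_arm([
  [0.5,0,0,0,0,0,50],
  [1,0,0,0,0,0,50],
  [1,0,0,0,0,0,50],
])

```text
clock: 23.35
tcp_pos: [0.4964, 0.1715, 0.0415]
orientation: [3.129, 0.232, -0.051]
contact_force: [-5.0, -2.1, 5.2]
grip_width: 0.0573
gripper_force: 64.7
```

step_arm([
  [0.5,0,0,0,0,0,50],
  [1,0,0,0,0,0,50],
  [1,0,0,0,0,0,50],
])

```text
clock: 23.65
tcp_pos: [0.4965, 0.1715, 0.0414]
orientation: [3.129, 0.233, -0.053]
contact_force: [-6.8, -2.5, 6.9]
grip_width: 0.0572
gripper_force: 64.9
```

step_arm([
  [0.5,0,-0.1,0,0,0,50],
  [1,0,-0.2,0,0,0,50],
  [1,0,-0.2,0,0,0,50],
])

```text
clock: 23.95
tcp_pos: [0.4965, 0.1714, 0.0413]
orientation: [3.128, 0.233, -0.056]
contact_force: [-10.0, -3.3, 7.9]
grip_width: 0.0573
gripper_force: 65.0
```

```bash
cat > fin.py <<'E'
from pl import *
def tab(f,yaw=.15,z=.0655):
    d=np.array([np.cos(yaw),np.sin(yaw)]);n=np.array([-d[1],d[0]])
    G=cv2.cvtColor(f["image"],cv2.COLOR_RGB2GRAY).astype(np.float32)
    for off in(-.02,-.01,0,.01,.02):
        a=np.arange(.48,.58,.003);q=a[:,None]*d+(.0975+off)*n
        p=proj(f,np.c_[q,np.full(len(a),z)]).astype(np.float32);print(off,cv2.remap(G,p[None,:,0],p[None,:,1],1)[0].astype(int).tolist())
E
python3 - <<'E'
from fin import *;from go import *
st();f=r.grab_frame("scene");np.savez("scene9.npz",**f);tab(f)
cv2.imwrite("pics/f.png",np.clip(1.4*cv2.resize(f["image"][165:235,305:375,::-1],(560,560),interpolation=cv2.INTER_CUBIC),0,255).astype(np.uint8))
E
```

```text
t 23.95 tcp [496.5 171.4  41.3] yaw 0.149 F [-10.   -3.3   7.9] w 57.3 gf 65.0 q [-0.18  0.54 -0.33  2.01  0.25  0.67 -2.1 ]
-0.02 [47, 47, 46, 48, 52, 60, 70, 85, 96, 104, 110, 116, 124, 129, 131, 129, 128, 127, 127, 128, 129, 129, 126, 124, 122, 119, 120, 123, 123, 120, 119, 122, 123, 122]
-0.01 [48, 51, 61, 74, 96, 115, 126, 133, 134, 128, 123, 123, 124, 129, 130, 131, 131, 130, 129, 128, 127, 126, 126, 126, 123, 123, 122, 122, 123, 122, 121, 122, 122, 120]
0 [71, 91, 111, 123, 132, 133, 133, 132, 126, 119, 110, 102, 97, 94, 94, 98, 107, 118, 123, 126, 127, 128, 127, 124, 120, 111, 109, 114, 118, 117, 115, 118, 120, 119]
0.01 [111, 127, 132, 135, 135, 135, 135, 131, 126, 117, 110, 108, 111, 117, 125, 133, 137, 136, 133, 131, 130, 129, 128, 127, 126, 124, 124, 123, 123, 123, 123, 121, 120, 120]
0.02 [124, 131, 135, 135, 135, 136, 135, 133, 127, 119, 112, 107, 106, 114, 122, 130, 134, 134, 132, 131, 130, 130, 129, 127, 122, 116, 109, 101, 103, 106, 106, 110, 112, 107]
```

View pics/f.png

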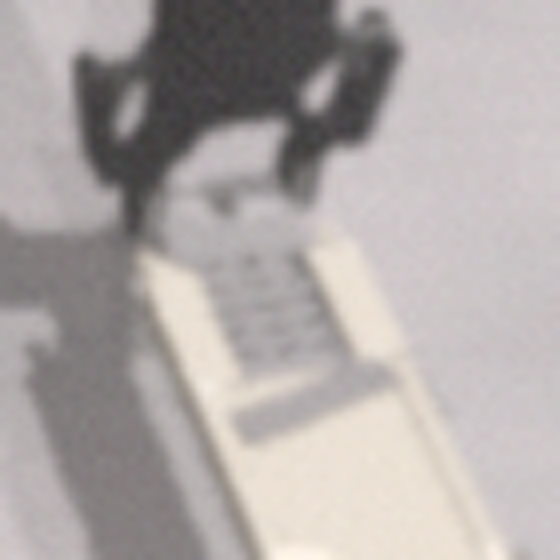

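The plate is fully in: its nose is at the stop bar, the first slot row is at the mouth line, and the tab and spot are outside. I'll unload and release.

step_arm([
  [-0.5,0,-0.4,0,0,0,50],
  [-0.5,0,-0.4,0,0,0,56],
  [-0.5,0,-0.4,0,0,0,60],
  [-0.5,0,-0.4,0,0,0,66],
  [-0.5,0,-0.4,0,0,0,74],
  [-0.5,0,-0.4,0,0,0,84],
  [-0.5,0,-0.4,0,0,0,84],
  [-0.5,0,-0.4,0,0,0,84],
], grip_force=20)

```text
clock: 24.8
tcp_pos: [0.4994, 0.1722, 0.0424]
orientation: [3.131, 0.232, -0.046]
contact_force: [0.8, -0.0, 0.2]
grip_width: 0.0838
gripper_force: 0.0
```

step_arm([
  [0,0,-10,0,0,0,84],
  [0,0,-30,0,0,0,84],
  [0,0,-70,0,0,0,84],
  [0,60,-110,0,0,0,84],
  [0,110,-110,0,0,0,84],
  [0,160,-110,0,0,0,84],
  [0,200,-110,0,0,0,84],
])

```text
clock: 25.5
tcp_pos: [0.5312, -0.0178, 0.154]
orientation: [3.13, 0.233, -0.043]
contact_force: [0.4, 0.3, 0.3]
grip_width: 0.0843
gripper_force: 0.0
```

Run:
```python
from fin import *;from go import *
st();yaw=.15;d=np.array([np.cos(yaw),np.sin(yaw)]);n=np.array([-d[1],d[0]])
for nm in("top","scene"):
    f=r.grab_frame(nm);np.savez(nm+"10.npz",**f);G=cv2.cvtColor(f["image"],cv2.COLOR_RGB2GRAY).astype(np.float32)
    z=.0645;q=lambda a,b:proj(f,[[*(a*d+(.0975+b)*n),z]])[0]
    for k,a,b in(("tabend",(.507,-.028),(.507,.028)),("left",(.507,.03),(.545,.03)),("right",(.507,-.03),(.545,-.03))):
        P=onplane(f,edge1(G,q(*a),q(*b),21),z)[:,:2];dd,_=fitline(P);print(nm,k,"along %.4f across %.4f"%(np.median(P@d),np.median(P@n)-.0975),"ang %.3f"%(np.arctan2(dd[1],dd[0])-yaw),"sd",np.std(P@d).round(4),np.std(P@n).round(4))
    C=cloud(f);print("tab z",[round(float(np.median(C[int(v)-1:int(v)+2,int(u)-3:int(u)+4,2]))*1000,1) for u,v in(q(a,0) for a in(.515,.53,.545,.57,.6))])
t=np.load("top10.npz");cv2.imwrite("pics/g.png",np.clip(1.5*cv2.resize(t["image"][190:255,195:260,::-1],(520,520),interpolation=cv2.INTER_CUBIC),0,255).astype(np.uint8))
```

```text
t 25.5 tcp [531.2 -17.8 154. ] yaw 0.148 F [0.4 0.3 0.3] w 84.3 gf 0.0 q [ 0.17  0.37 -0.32  1.94  0.15  0.89 -1.64]
top tabend along 0.5086 across 0.0000 ang -1.623 sd 0.0013 0.0136
top left along 0.5260 across 0.0287 ang -0.011 sd 0.0092 0.0005
top right along 0.5260 across -0.0316 ang -0.033 sd 0.0092 0.0005
tab z [65.1, 65.5, 63.9, 64.8, 64.1]
scene tabend along 0.5141 across -0.0018 ang -1.538 sd 0.0059 0.0135
scene left along 0.5269 across 0.0274 ang -0.095 sd 0.0088 0.0049
scene right along 0.5258 across -0.0289 ang -0.375 sd 0.0102 0.0044
tab z [66.3, 66.6, 65.9, 67.4, 66.6]
```

View pics/g.png

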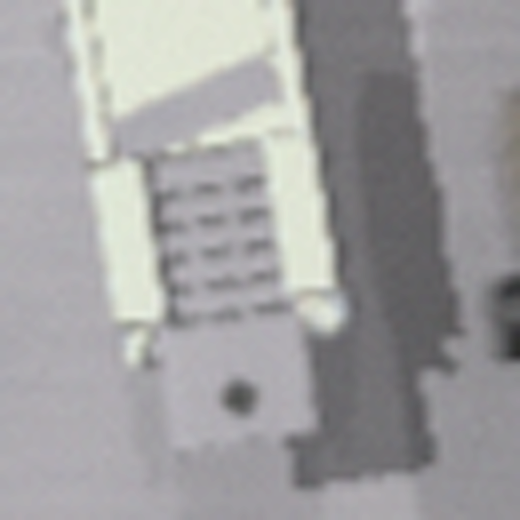

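The tab end measures 0.5086 along the slicer's axis, against 0.5093 expected when home. The plate is flat, about 1.5 mm off centre and roughly 0.02 rad skewed, all within limits. The robot is clear, so I'm handing in.

```bash
python3 -c "
from bench import r
print(r.hand_in())"
```

```text
the job is handed in; nothing more can be done
None
```

I slid the plate into the slicer's grooves until it met the stop, released it and handed the job in at about 25.5 s; no verdict came back, but my last camera check put it home within tolerance.

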